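Find the ripe avocado with the firmness tester

ROBOT

A 6-joint arm with a two-finger parallel gripper is mounted at the origin on the work surface. World frame = base frame: x ahead of the robot, y to its left, z up, the work surface at z = 0. Lengths are in mm, angles in rad, forces in N, time in s.
With the tool pointing down it reaches from about 300 to 775 mm from the base axis. Payload 14.6 kg.
Tool frame: the origin (TCP) lies at the very end of the fingers, on their centre line; the grasp point (between the pads) lies 19 mm behind it; z points along the fingers, y is the line along which they close (so a half turn about z gives the same grasp; the last joint's range is limited). The gripper opens to 94 mm and grips with 3 to 60 N. Pads are 16 mm wide; open, the fingers measure 119 mm over their backs; the gripper's body (75 mm by 177 mm) begins 78 mm behind the grasp point.
Start: joints at [-1.397, 0.3, 1.521, -0, 1.321, -0.067], TCP at [131.157, -534.123, 205.446] pointing down, gripper open.
Joint ranges: [-3.03, 3.03], [-0.79, 2.21], [0.23, 2.52], [-1.04, 4.18], [0, 3.07], [-2.55, 2.55]. Speed limits (rad/s): [2.22, 2.22, 2.57, 3.14, 3.14, 3.14].

INTERFACE

Orientations are given as [roll, pitch, yaw] about the fixed x, y, z axes, in that order (R = Rz(yaw) Ry(pitch) Rx(roll)).
In Python, from cell import manip, optics gives the robot as it stands.
- The arm moves only by the shell command python3 -m crank 'ROWS' [FORCE]. ROWS is JSON, a list of rows, each a list of 7 numbers: the opening in per cent of the stroke, from 0 (shut) to 100 (fully open), then the shift along the tool's x, y, z in mm, then the turn, a rotation vector about the tool's x, y, z in rad. A call has 1 to 10 rows; each row is the pose to reach, as a shift and turn from the pose commanded when the call began, along the tool's axes at that moment; what a row does not reach only later rows make up. A row lasts 1/10 s, in which the tool goes at most 50 mm and 8.59 degrees, less where a joint would pass 70% of its speed; a pose out of reach is approached as far as the arm can. A call with a gripper value outside its range is refused whole. The fingers move at their own pace and stop on an object; FORCE is the grip in N (left out, the last holds). Time passes only in rows, so rows that repeat a pose let the fingers close. It gives the time, the measured TCP pose, the force, the opening and the grip force at its end, in the units of the state.
- manip.read_state(): the state, without advancing time (a new reading comes with each control period).
- optics.camera(name): name is "side" or "top" or "wrist"; returns (picture, depth): 384x512x3 uint8, red, green, blue; 384x512 float32, mm along the optical axis (not along the pixel's ray), 0 where there is no reading.
- optics.calibration(name): a dict with "camera_matrix" (3x3 intrinsics, pixels), "R" (3x3) and "t" (3): a world point X has camera coordinates R X + t. Camera axes: x right, y down, z forward; pixel columns grow to the right and rows downward; lengths in mm; the calibration is good to about 2 mm. A picture is of the moment at which its call begins: read the wrist's pose just before it. calibration takes no time and is no camera call; for the wrist camera it gives the pose at the moment of the call.
- manip.sign_off(): hands the job in; it is judged then, once.
The state is a dict: "clock": time; "joints": joint angles; "qd": joint speeds; "effort": joint torques, N m; "eef_pos": TCP position; "eef_rot": TCP orientation; "wrist_force": force on the tool from outside, world axes, zero at the start; "moment": the same for the moment, N m; "finger_gap": finger opening in mm; "finger_force": force on a finger pad.
Only numpy, scipy, OpenCV 4.12 (cv2) and the standard library are available. Lean on these libraries where they do the work, as an engineer would, in place of code of your own. Each camera call takes 0.05 s, during which the arm holds its last target. There are 200 camera calls.

TASK

Take the firmness tester from its stand and press it gently, straight down, on top of the avocados in the tray until its foot rests on the skin, one after another in any order, until you have pressed the ripe one: the pin sinks well into it and is pushed back far less than by the firm ones. Then stand the tester back in its stand and lay the ripe avocado in the bowl without bruising or dropping it. Leave the two firm ones in their cups and everything else on the desk as it is.

Things in the scene. Friction and masses are not known exactly. Their poses are not given: they have to be found in the camera images.
- tester_handle (a point): Centre of the black box handle of the loose dial fruit tester (0.28 kg): 48 mm tall, 28 mm along x, 24 mm along y; z up the tester. Below the handle: round dial case, 60 mm across, 24 thick, its top 26 mm below this point, white face to +x; then a round flange 38 mm across, its underside 98 mm below this point; then an 18 mm stem ending in a flat foot. Starts upright in its stand.
- tester_foot (a point): Centre of the flat foot at the lower end of the tester's stem, 132 mm straight below the handle's centre. Out of it sticks a sprung steel pin, 8 mm across with a round end, 12 mm long at rest, pointing down (-z of the tester).
- pin (a joint): How far the pin is pushed back into the stem, m: 0 at rest, 0.012 with its tip level with the foot; spring 0.9 N + 0.9 N/mm. With the foot just on an avocado's skin, a ripe one lets the pin sink in about 7 mm (pushed back about 5 mm, push 5.5 N); in a firm one it sinks only about 2 mm (pushed back 9 to 10 mm, 9 to 10 N). Past that the push rises steeply.
- needle (a joint): Turn of the black needle on the tester's white dial, rad: 0 at rest (points to the lower left), clockwise by 0.39 rad for each mm that the pin is pushed back: about 2 rad (just short of straight up) on a ripe avocado, about 3.7 rad (to the right) on a firm one, when the foot is on the skin.
- stand_hole (a point): Centre of the mouth of a round upright hole, 24 mm across, in the top of the tester's stand, a fixed wooden block 84 x 84 mm and 52 mm tall; the hole goes right through. When home the tester is upright, turned any way, its stem in the hole and its flange on the block, its foot 34 mm below this point.
- tray: Fixed moulded-pulp tray, 92 mm (x) by 352 mm (y), three cups in a row along y, 112 mm apart. Origin at the centre of its underside. Cup floors are 6 mm up, side cradles 13 mm, ridges between the cups 18 mm.
- bowl: Fixed white round bowl, 184 mm across its rim, 50 mm tall, wall and floor about 6 mm, inside floor about 75 mm across. Origin at the centre of its underside.
- avocado_a_mid (a point): Centre of one of three look-alike dark avocados, 92 mm long (along y) and 62 mm across, about 0.2 kg, on its side in a cup of the tray; z up, the top of the skin 31 mm above this point. One of the three is ripe, two are firm; which is which changes. Test straight above this point, within 10 mm. Grip across the 62 mm width; above 60 N it bruises.
- flesh_a (a joint): Depth to which the pin has pushed in the flesh of avocado_a, m; 0 untouched. A firm one springs back when the tester is lifted; a ripe one yields at 5.5 N and keeps the print (about 7 mm when the foot came to the skin).
- avocado_b_mid (a point): Another of the three avocados, the same in look and size, with its centre and axes given in the same way.
- flesh_b (a joint): Depth to which the pin has pushed in the flesh of avocado_b, m; 0 untouched. A firm one springs back when the tester is lifted; a ripe one yields at 5.5 N and keeps the print (about 7 mm when the foot came to the skin).
- avocado_c_mid (a point): Another of the three avocados, the same in look and size, with its centre and axes given in the same way.
- flesh_c (a joint): Depth to which the pin has pushed in the flesh of avocado_c, m; 0 untouched. A firm one springs back when the tester is lifted; a ripe one yields at 5.5 N and keeps the print (about 7 mm when the foot came to the skin).
- clock: The lilac alarm clock, 112 mm wide, 120 mm tall, loose, not to be disturbed. Origin at its underside.
- spray_can: The blue spray can, 52 mm across, 170 mm tall, loose, not to be disturbed. Origin at its underside.
- lotion: The white lotion bottle, 64 mm across, 185 mm tall, loose, not to be disturbed. Origin at its underside.
- carton: The yellow carton, 135 x 65 x 38 mm, loose, not to be disturbed. Origin at its underside.
- glasses_case: The grey glasses case, 158 x 62 x 34 mm, loose, not to be disturbed. Origin at its underside.
Not all that is in view belongs to the job. What is shaped like the part that bears stand_hole but red or yellow is not meant.

How it is judged:
By the outcome, as a careful person would: the job done as asked, in the order asked, and still so for the second after the job is handed in, with the robot touching nothing.
It also fails if it takes over 72 s, if anything falls off the work surface, if the arm or the gripper's body presses on something with over 40 N, if the wrist force passes 120 N, or if a joint passes its speed limit or range.

## Working session

There is one attempt and no reset: what is moved stays moved. The work goes in short steps, Python scripts to look and compute and a shell command to move; the robot and the scene stay as the last step left them, time stands still between calls to the robot, and variables do not carry over. Pictures are saved under pics/ and viewed, at most 10 in all, crops included, and the job is handed in when it is done.

```bash
ls; mkdir -p pics
cat > h.py <<'E'
import numpy as np, cv2
from cell import manip, optics
def grab(n):
    c=optics.calibration(n); p,d=optics.camera(n)
    return p,d,np.array(c["camera_matrix"]),np.array(c["R"]),np.array(c["t"]).ravel()
def cloud(d,K,R,t):
    v,u=np.mgrid[:d.shape[0],:d.shape[1]]
    P=np.stack([(u-K[0,2])/K[0,0]*d,(v-K[1,2])/K[1,1]*d,d],-1)
    return (P-t)@R
def ray(u,v,z,K,R,t):
    r=R.T@np.linalg.inv(K)@[u,v,1]; o=-R.T@t
    return o+r*(z-o[2])/r[2]
E
python3 - <<'E'
from h import *
s=manip.read_state(); print(s)
a=[]
for n in("top","side"):
    p,d,K,R,t=grab(n); a.append(p); np.savez(f"{n}.npz",p=p,d=d,K=K,R=R,t=t); print(n,-R.T@t,R[2])
cv2.imwrite("pics/a.png",cv2.resize(a[0],(768,576))[:,:,::-1]); cv2.imwrite("pics/b.png",cv2.resize(a[1],(768,576))[:,:,::-1])
E
```

```text
pics
{'clock': 0.0, 'joints': array([-1.39657279e+00,  3.00499208e-01,  1.52162775e+00, -2.17189129e-05,
        1.32070139e+00, -6.65819145e-02]), 'qd': array([ 0.00016098,  0.0007994 , -0.00094344, -0.0001189 ,  0.00123253,
       -0.00042835]), 'effort': array([ 1.67595554e-04, -5.31812382e+01, -3.52732265e+01,  7.07774330e-02,
        2.44353869e-02, -1.44768687e-04]), 'eef_pos': array([ 131.1186299 , -533.84976287,  204.85117421]), 'eef_rot': array([-3.14035830e+00, -6.12243256e-05,  2.40810802e-01]), 'wrist_force': array([-0.41085296,  0.67961181, -1.11136831]), 'moment': array([-0.02223145,  0.01171212,  0.00068516]), 'finger_force': 0.0, 'finger_gap': 94.0716420953734}
top [ 395.85518481   48.32638286 1575.63523776] [ 0.10869988  0.00622769 -0.99405511]
side [-306.96766173  929.10731723 1107.26224219] [ 0.54795576 -0.54976925 -0.63047463]
```

View pics/a.png

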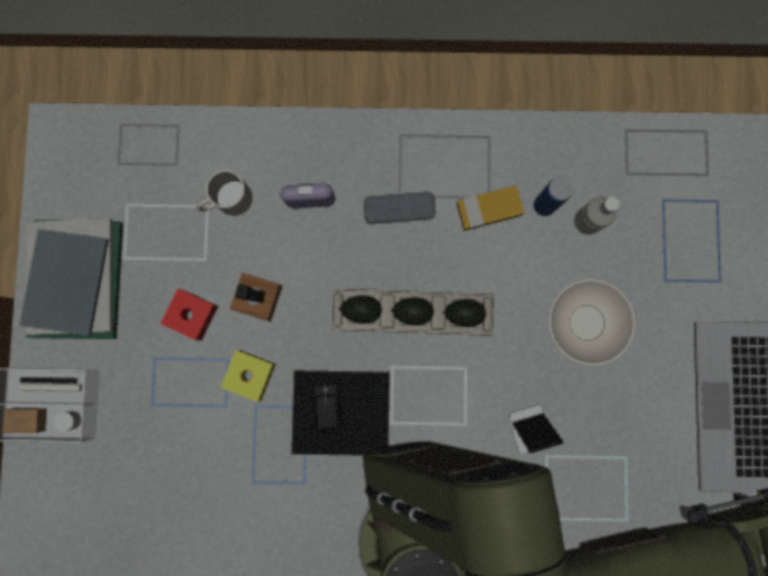

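View pics/b.png

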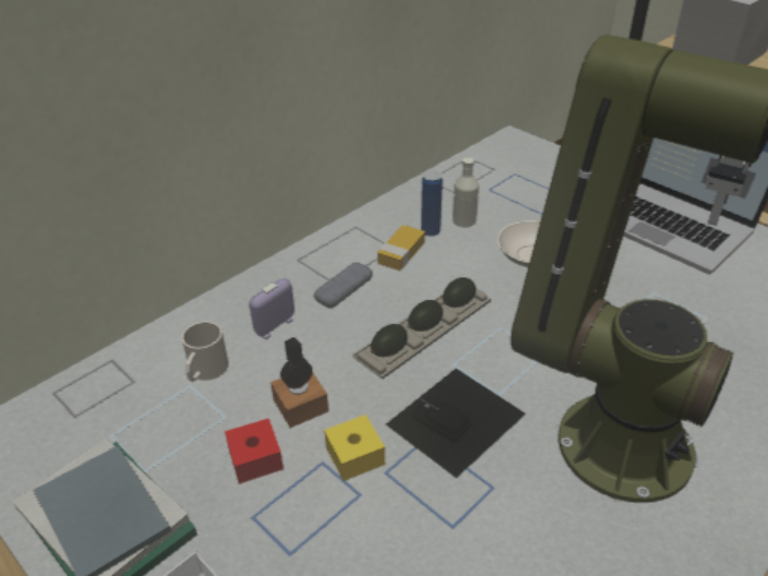

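The top view shows the tester in the brown stand near (255,297), avocados at (361,309), (413,311) and (465,313), and the bowl at (592,322). The red and yellow blocks are decoys. The side view agrees with this.

Run:
```python
from h import *
for n in("top","side"):
    f=np.load(n+".npz"); d,p=f['d'],f['p']; C=cloud(d,f['K'],f['R'],f['t']); ok=d>0
    X,Y,Z=C[...,0],C[...,1],C[...,2]
    def st(name,m):
        m=m&ok
        if m.sum()<5: print(n,name,m.sum());return
        q=C[m]; print(n,name,m.sum(),'med',q.mean(0).round(1),'min',np.percentile(q,3,axis=0).round(1),'max',np.percentile(q,97,axis=0).round(1))
    v,u=np.mgrid[:384,:512]; u=u*1.5;v=v*1.5
    box=((u>225)&(u<290)&(v>265)&(v<330)) if n=="top" else ((u>262)&(u<335)&(v>330)&(v<430))
    st('handle',box&(Z>160)); st('dial',box&(Z>80)&(Z<140)); st('block',box&(Z>45)&(Z<58))
    m=box&(Z>45)&(Z<58)&ok
    r=cv2.minAreaRect(C[m][:,:2].astype(np.float32)); print(r)
    dark=(p.max(-1)<75)
    bx=((u>330)&(u<500)&(v>285)&(v<340)) if n=="top" else ((u>360)&(u<490)&(v>270)&(v<365))
    m=(dark&bx&(Z>28)&ok).astype(np.uint8)
    k,l,s_,c=cv2.connectedComponentsWithStats(m)
    for i in range(1,k):
        if s_[i,4]>60: st('avo',l==i)
    bx=((u>540)&(u<645)&(v>270)&(v<370)) if n=="top" else ((u>490)&(u<530)&(v>210)&(v<270))
    m=bx&(Z>40)&(Z<60)&ok; st('rim',m)
    if n=="top": print(cv2.minEnclosingCircle(C[m][:,:2].astype(np.float32)))
```

```text
top handle 85 med [514.5 357.  173.8] min [502.1 346.1 162.3] max [528.5 369.1 181. ]
top dial 80 med [511.9 342.3 113.9] min [500.7 329.8  97.7] max [525.1 385.7 134.7]
top block 459 med [513.7 355.   52.9] min [472.6 315.2  47. ] max [559.3 402.3  57.7]
((515.1337890625, 358.7615051269531), (85.62982940673828, 83.93569946289062), 73.96672821044922)
top avo 413 med [490.2 128.6  59.6] min [464.4  91.6  42.8] max [515.4 168.4  72.5]
top avo 415 med [488.4  18.   59.3] min [462.9 -20.1  42.6] max [514.2  56.5  71.7]
top avo 415 med [486.5 -92.   59.2] min [ 461.6 -130.8   42.8] max [512.6 -53.1  72.2]
top rim 561 med [ 474.3 -372.8   47.7] min [ 386.9 -447.9   40.5] max [ 559.3 -275.6   55.7]
((472.9189453125, -361.15863037109375), 91.75440216064453)
side handle 94 med [511.1 359.  171.3] min [498.8 346.4 161.7] max [527.2 369.5 178. ]
side dial 291 med [508.1 362.7 107.4] min [498.9 333.6  82. ] max [527.4 384.8 137.3]
side block 521 med [498.9 374.1  52.8] min [463.9 320.5  46.7] max [555.4 459.6  57.1]
((485.7900695800781, 376.14202880859375), (136.048583984375, 139.92762756347656), 45.06753158569336)
side avo 305 med [478.4 -82.6  54. ] min [ 459.2 -116.4   31.9] max [504.6 -52.8  69.2]
side avo 337 med [479.8  27.9  54.6] min [460.8  -7.5  33.5] max [505.6  59.7  70. ]
side avo 376 med [481.6 139.3  54.4] min [462.3 102.6  32.7] max [507.6 171.2  69.7]
side rim 151 med [ 526.  -346.3   47.4] min [ 441.5 -425.    40.4] max [ 561.6 -273.7   55.4]
```

```bash
cat >> h.py <<'E'
from scipy.spatial.transform import Rotation as Ro
def shift(x,y,z,yaw,rp=(np.pi,0)):
    s=manip.read_state(); A=Ro.from_euler('xyz',s['eef_rot']); B=Ro.from_euler('xyz',[rp[0],rp[1],yaw])
    print('t%.1f'%s['clock'],'at',s['eef_pos'].round(1),'rot',s['eef_rot'].round(3),'shift',A.inv().apply(np.array([x,y,z])-s['eef_pos']).round(1),'turn',(A.inv()*B).as_rotvec().round(3))
E
python3 -c "
from h import *
shift(400,-300,330,0.1);shift(470,0,330,0)"
```

```text
t0.1 at [ 131.1 -533.9  205. ] rot [-3.141 -0.     0.241] shift [ 316.9 -163.2 -124.9] turn [-0.001  0.     0.141]
t0.1 at [ 131.1 -533.9  205. ] rot [-3.141 -0.     0.241] shift [ 456.4 -437.8 -124.6] turn [-0.001  0.     0.241]
```

```bash
python3 -m crank '[[100,40,-20,-40,0,0,0],[100,317,-163,-125,0,0,0.14],[100,317,-163,-125,0,0,0.14],[100,317,-163,-125,0,0,0.14],[100,317,-163,-125,0,0,0.14],[100,317,-163,-125,0,0,0.14],[100,456,-438,-125,0,0,0.24],[100,456,-438,-125,0,0,0.24],[100,456,-438,-125,0,0,0.24],[100,456,-438,-125,0,0,0.24]]' 40; python3 -c "
from h import *
shift(500,330,330,0)"
```

```text
clock: 1.1
eef_pos: [409.1, -163.1, 319.8]
eef_rot: [-3.141, 0.0, 0.001]
wrist_force: [0.2, -0.6, -0.7]
finger_gap: 93.9
finger_force: 0.0
t1.1 at [ 409.1 -163.1  319.8] rot [-3.141e+00  0.000e+00  1.000e-03] shift [  91.2 -493.   -10.2] turn [-0.     0.     0.001]
```

```bash
python3 -m crank '[[100,91,-493,-10,0,0,0],[100,91,-493,-10,0,0,0],[100,91,-493,-10,0,0,0],[100,91,-493,-10,0,0,0],[100,91,-493,-10,0,0,0],[100,91,-493,-10,0,0,0],[100,91,-493,-10,0,0,0],[100,91,-493,-10,0,0,0],[100,91,-493,-10,0,0,0],[100,91,-493,-10,0,0,0]]'
python3 - <<'E'
from h import *
p,d,K,R,t=grab("wrist"); np.savez("w1.npz",p=p,d=d,K=K,R=R,t=t)
print(-R.T@t,R[2],manip.read_state()['eef_pos'])
cv2.imwrite("pics/c.png",p[:,:,::-1])
C=cloud(d,K,R,t)
for lo,hi in((165,182),(80,140),(45,58)):
    m=(d>0)&(C[...,2]>lo)&(C[...,2]<hi)&(abs(C[...,0]-515)<60)&(abs(C[...,1]-358)<60)
    if m.sum()>5: print(lo,m.sum(),C[m].mean(0).round(1),cv2.minAreaRect(C[m][:,:2].astype(np.float32)))
E
```

```text
clock: 2.1
eef_pos: [499.2, 328.7, 329.4]
eef_rot: [3.141, 0.0, 0.001]
wrist_force: [0.3, -1.0, 0.5]
finger_gap: 93.8
finger_force: 0.0
[576.65121555 328.54551434 508.43758232] [-2.64674868e-01  1.79298246e-04 -9.64337691e-01] [499.03995931 334.20201856 327.49231465]
165 673 [517.2 356.1 172.9] ((516.2705688476562, 356.64276123046875), (24.899059295654297, 28.190031051635742), 79.97647857666016)
80 750 [520.4 353.4 110.9] ((517.5072021484375, 356.3072509765625), (59.82307052612305, 26.05257797241211), 80.21851348876953)
45 2413 [525.  353.7  51.9] ((516.2630004882812, 356.6199035644531), (84.02384185791016, 84.12632751464844), 73.9384994506836)
```

View pics/c.png

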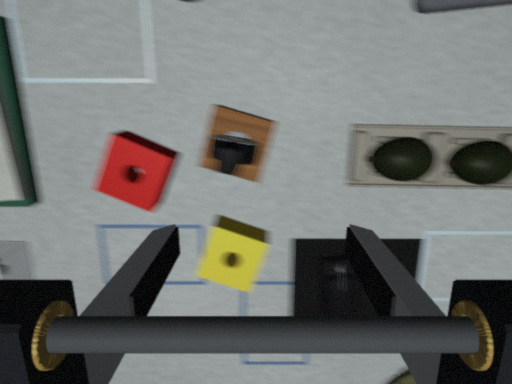

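The wrist view shows the tester handle at about (234,160), turned −10° (yaw −0.17) at (516.3, 356.6).

```bash
python3 -c "
from h import *
shift(516.3,356.6,215,-0.173)"
```

```text
t2.1 at [499.  334.2 327.5] rot [3.142e+00 3.000e-03 4.000e-03] shift [ 17.7 -22.3 112.4] turn [0.    0.003 0.177]
```

```bash
python3 -m crank '[[100,17,-25,50,0,0,0.1],[100,17,-25,90,0,0,0.175],[100,17,-25,113,0,0,0.175],[100,17,-25,113,0,0,0.175],[100,17,-25,113,0,0,0.175],[100,17,-25,113,0,0,0.175]]'
python3 - <<'E'
from h import *
p,d,K,R,t=grab("wrist"); shift(516.3,356.6,133,-0.173)
cv2.imwrite("pics/d.png",p[:,:,::-1])
C=cloud(d,K,R,t)
for lo,hi in((165,182),(45,58)):
    m=(d>0)&(C[...,2]>lo)&(C[...,2]<hi)&(abs(C[...,0]-515)<60)&(abs(C[...,1]-358)<60)
    if m.sum()>5: print(lo,m.sum(),C[m].mean(0).round(1),cv2.minAreaRect(C[m][:,:2].astype(np.float32)))
E
```

```text
clock: 2.75
eef_pos: [516.9, 351.8, 219.0]
eef_rot: [-3.139, -0.002, -0.174]
wrist_force: [-0.0, -1.0, 0.2]
finger_gap: 93.7
finger_force: 0.0
t2.8 at [516.9 351.8 218.9] rot [-3.14e+00 -2.00e-03 -1.74e-01] shift [-1.6 -4.5 85.9] turn [-0.002 -0.002 -0.001]
165 1331 [518.  356.1 172.7] ((516.9900512695312, 356.5669860839844), (24.87830352783203, 27.027381896972656), 80.47766876220703)
45 3689 [528.9 353.8  51.9] ((515.8593139648438, 356.7418212890625), (84.2168960571289, 84.92931365966797), 73.91666412353516)
```

View pics/d.png

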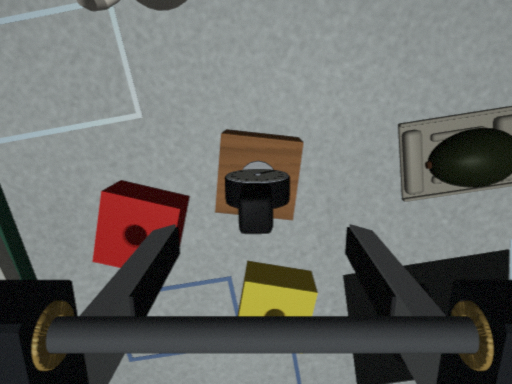

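The handle at (256,213) is centred between the fingers and square to them, so I go down and grip.

```bash
python3 -m crank '[[100,-1.5,-4.5,20,0,0,0],[100,-1.5,-4.5,50,0,0,0],[100,-1.5,-4.5,75,0,0,0],[100,-1.5,-4.5,86,0,0,0],[100,-1.5,-4.5,86,0,0,0],[100,-1.5,-4.5,86,0,0,0]]'; python3 -c "
from h import *
shift(516.6,356.6,133,-0.178)"
```

```text
clock: 3.4
eef_pos: [516.2, 356.6, 132.5]
eef_rot: [-3.14, -0.002, -0.174]
wrist_force: [-0.1, 0.1, -0.3]
finger_gap: 94.0
finger_force: 0.0
t3.4 at [516.2 356.6 132.5] rot [-3.14e+00 -2.00e-03 -1.74e-01] shift [ 0.4 -0.1 -0.5] turn [-0.001 -0.002  0.004]
```

```bash
python3 -m crank '[[20,0,0,0,0,0,0],[0,0,0,0,0,0,0],[0,0,0,0,0,0,0],[0,0,0,0,0,0,0],[0,0,0,0,0,0,0],[0,0,0,0,0,0,0],[0,0,0,0,0,0,0],[0,0,0,0,0,0,0],[0,0,0,0,0,0,0],[0,0,0,0,0,0,0]]' 50
```

```text
clock: 4.4
eef_pos: [515.6, 356.3, 130.7]
eef_rot: [3.142, 0.0, -0.174]
wrist_force: [0.2, -0.1, -0.9]
finger_gap: 23.4
finger_force: 50.0
```

```bash
python3 -m crank '[[0,0,0,-8,0,0,0],[0,0,0,-30,0,0,0],[0,0,0,-70,0,0,0],[0,0,0,-110,0,0,0],[0,0,0,-150,0,0,0],[0,0,0,-150,0,0,0],[0,0,0,-150,0,0,0]]'
python3 - <<'E'
from h import *
shift(490,130,250,-0.01)
for n in("w1","top"):
    f=np.load(n+".npz"); C=cloud(f['d'],f['K'],f['R'],f['t'])
    for y in(130,18,-92):
        m=(f['d']>0)&(C[...,2]>58)&(C[...,2]<85)&(abs(C[...,1]-y)<45)&(abs(C[...,0]-488)<50)
        if m.sum()>9: q=C[m];print(n,y,m.sum(),q.mean(0),cv2.minAreaRect(q[:,:2].astype(np.float32)),np.percentile(q[:,2],95))
E
```

```text
clock: 5.1
eef_pos: [515.5, 356.2, 280.9]
eef_rot: [-3.141, -0.0, -0.174]
wrist_force: [0.2, -0.1, -3.8]
finger_gap: 23.7
finger_force: 50.0
t5.1 at [515.5 356.2 280.9] rot [-3.141 -0.    -0.174] shift [ 14.  227.2  30.8] turn [-0.    -0.    -0.164]
w1 130 1240 [496.0981183  128.05955654  63.0831661 ] ((495.38946533203125, 127.07090759277344), (66.12892150878906, 45.25544738769531), 78.95674896240234) 67.13892369133474
w1 18 1038 [491.04441976  21.84068517  63.10857999] ((488.93121337890625, 22.23935317993164), (45.89104080200195, 51.30580520629883), 9.35993480682373) 67.2167506788083
top 130 257 [492.08293479 128.3715508   64.56396787] ((493.7456359863281, 130.79556274414062), (73.92117309570312, 49.94105911254883), 85.63871002197266) 72.50688786578155
top 18 250 [489.76554997  17.45743045  64.60402058] ((489.56964111328125, 18.274599075317383), (46.23546600341797, 71.36727905273438), 7.894647121429443) 71.68345183188205
top -92 237 [488.11189385 -93.93416488  64.66242363] ((488.4052429199219, -91.34673309326172), (47.765289306640625, 73.36566162109375), 0.7397573590278625) 72.31282639005894
```

```bash
python3 -m crank '[[0,16,30,0,0,0,-0.05],[0,16,80,10,0,0,-0.1],[0,16,130,20,0,0,-0.164],[0,16,180,30,0,0,-0.164],[0,16,215,50,0,0,-0.164],[0,16,227,70,0,0,-0.164],[0,16,227,78,0,0,-0.164],[0,16,227,78,0,0,-0.164],[0,16,227,78,0,0,-0.164]]'
python3 - <<'E'
from h import *
p,d,K,R,t=grab("wrist"); shift(492,129,192,-0.01); print(manip.read_state()['wrist_force'])
cv2.imwrite("pics/e.png",p[:,:,::-1])
C=cloud(d,K,R,t)
for y in (130,18):
    m=(d>0)&(C[...,2]>30)&(C[...,2]<85)&(abs(C[...,1]-y)<52)&(abs(C[...,0]-488)<50)&(p.max(-1)<80); q=C[m]; print(y,m.sum(),np.percentile(q,[2,98],axis=0).round(1))
E
```

```text
clock: 6.0
eef_pos: [492.1, 130.8, 202.8]
eef_rot: [-3.142, 0.0, -0.009]
wrist_force: [-0.3, 0.9, -2.9]
finger_gap: 23.7
finger_force: 50.0
t6.0 at [492.3 130.8 203.1] rot [-3.141 -0.    -0.009] shift [-0.3  1.8 11.1] turn [-0.    -0.     0.001]
[ 0.18667473  0.45778824 -2.01026573]
130 3089 [[482.9  89.5  39.6]
 [524.3 169.6  67.1]]
18 4250 [[466.4 -17.2  38.3]
 [518.9  59.3  67.4]]
```

View pics/e.png

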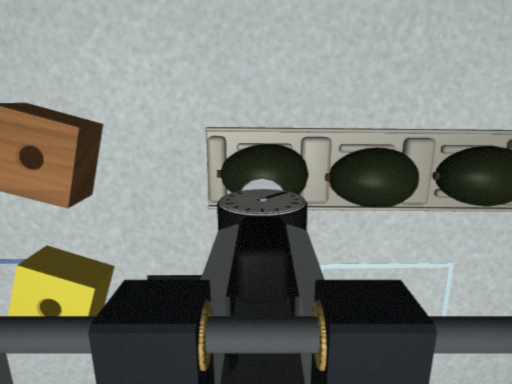

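The view shows the tester held above the first avocado at about (264,172). The dial and needle are visible at (264,203). I press in steps.

```bash
for i in 1; do python3 -m crank '[[0,0,1.5,6,0,0,0],[0,0,1.5,12,0,0,0],[0,0,1.5,15,0,0,0],[0,0,1.5,15,0,0,0],[0,0,1.5,15,0,0,0]]'; done; python3 -m crank '[[0,0,0,1.5,0,0,0],[0,0,0,3,0,0,0],[0,0,0,3,0,0,0],[0,0,0,3,0,0,0]]'
```

```text
clock: 6.55
eef_pos: [492.2, 128.5, 188.0]
eef_rot: [-3.141, -0.001, -0.01]
wrist_force: [-0.7, 1.1, 0.7]
finger_gap: 23.4
finger_force: 50.0
clock: 6.95
eef_pos: [492.1, 128.5, 184.9]
eef_rot: [-3.142, -0.0, -0.01]
wrist_force: [0.4, -0.1, 3.1]
finger_gap: 23.6
finger_force: 50.0
```

```bash
python3 -m crank '[[0,0,0,1,0,0,0],[0,0,0,2,0,0,0],[0,0,0,2,0,0,0],[0,0,0,2,0,0,0]]';  python3 -m crank '[[0,0,0,1,0,0,0],[0,0,0,1.5,0,0,0],[0,0,0,1.5,0,0,0],[0,0,0,1.5,0,0,0]]'
python3 - <<'E'
from h import *
p,d,K,R,t=grab("wrist")
cv2.imwrite("pics/f.png",cv2.resize(p[180:230,205:325],(720,300),interpolation=cv2.INTER_CUBIC)[:,:,::-1])
E
```

```text
clock: 7.35
eef_pos: [492.1, 128.5, 182.8]
eef_rot: [-3.142, -0.0, -0.01]
wrist_force: [0.2, -0.2, 5.1]
finger_gap: 23.4
finger_force: 50.0
clock: 7.75
eef_pos: [492.1, 128.4, 181.3]
eef_rot: [-3.142, -0.0, -0.01]
wrist_force: [-0.1, -0.7, 5.3]
finger_gap: 23.7
finger_force: 50.0
```

View pics/f.png

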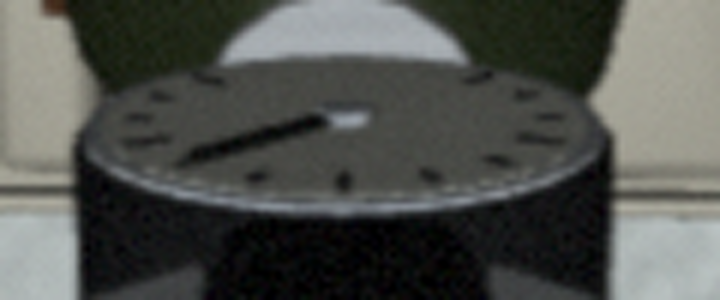

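The needle points right on the dial, slightly up (the view is upside down), and the push is about 8 N, so this avocado is firm. I finish seating the foot.

```bash
python3 -m crank '[[0,0,0,0.6,0,0,0],[0,0,0,1,0,0,0],[0,0,0,1,0,0,0],[0,0,0,1,0,0,0]]';  python3 -m crank '[[0,0,0,0.4,0,0,0],[0,0,0,0.8,0,0,0],[0,0,0,0.8,0,0,0],[0,0,0,0.8,0,0,0]]'
```

```text
clock: 8.2
eef_pos: [492.1, 128.5, 180.4]
eef_rot: [-3.141, -0.0, -0.01]
wrist_force: [-0.6, -0.2, 7.2]
finger_gap: 23.8
finger_force: 50.0
clock: 8.6
eef_pos: [492.2, 128.5, 179.9]
eef_rot: [-3.141, -0.001, -0.01]
wrist_force: [-1.3, 0.4, 8.9]
finger_gap: 23.8
finger_force: 50.0
```

The foot is on the skin at about 11.7 N, so the first avocado is firm. Next is the middle one.

```bash
python3 -m crank '[[0,0,0,-12,0,0,0],[0,0,5,-35,0,0,0],[0,-2,50,-35,0,0,0],[0,-2,95,-35,0,0,0],[0,-2,110,-30,0,0,0],[0,-2,110,-20,0,0,0],[0,-2,110,-15,0,0,0],[0,-2,110,-15,0,0,0],[0,-2,110,-15,0,0,0]]'; python3 -m crank '[[0,0,0,2,0,0,0],[0,0,0,4,0,0,0],[0,0,0,6,0,0,0],[0,0,0,7,0,0,0],[0,0,0,7,0,0,0],[0,0,0,7,0,0,0]]';python3 -m crank '[[0,0,0,1,0,0,0],[0,0,0,3,0,0,0],[0,0,0,3,0,0,0],[0,0,0,3,0,0,0]]'
```

```text
clock: 9.5
eef_pos: [488.9, 19.3, 194.4]
eef_rot: [-3.141, 0.0, -0.009]
wrist_force: [-0.0, 0.1, -3.1]
finger_gap: 23.6
finger_force: 50.0
clock: 10.1
eef_pos: [489.0, 18.5, 187.7]
eef_rot: [-3.142, -0.001, -0.01]
wrist_force: [0.7, 0.6, 2.1]
finger_gap: 24.0
finger_force: 50.0
clock: 10.5
eef_pos: [488.9, 18.5, 184.4]
eef_rot: [-3.142, -0.0, -0.01]
wrist_force: [0.6, 0.2, 3.2]
finger_gap: 23.7
finger_force: 50.0
```

```bash
python3 -m crank '[[0,0,0,1,0,0,0],[0,0,0,2,0,0,0],[0,0,0,2,0,0,0],[0,0,0,2,0,0,0]]'
python3 - <<'E'
from h import *
p,d,K,R,t=grab("wrist")
cv2.imwrite("pics/g.png",cv2.resize(p[180:230,205:325],(720,300),interpolation=cv2.INTER_CUBIC)[:,:,::-1])
a=[]
for i in range(8): a.append(manip.read_state()['wrist_force'][2])
print(a)
E
```

```text
clock: 10.9
eef_pos: [488.9, 18.5, 182.4]
eef_rot: [3.142, -0.0, -0.01]
wrist_force: [0.9, -0.2, 3.5]
finger_gap: 23.4
finger_force: 50.0
[np.float64(2.310803828832198), np.float64(2.310803828832198), np.float64(2.310803828832198), np.float64(2.310803828832198), np.float64(2.310803828832198), np.float64(2.310803828832198), np.float64(2.310803828832198), np.float64(2.310803828832198)]
```

View pics/g.png

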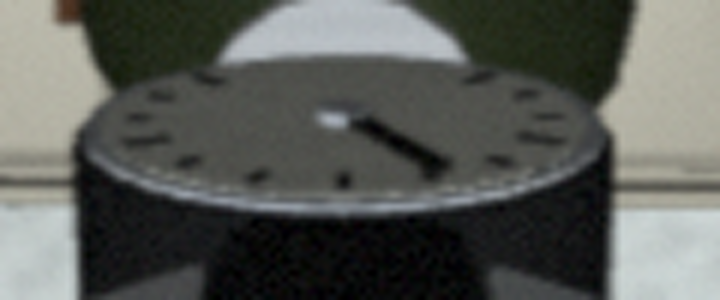

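The needle sits just short of straight up and the push is level at about 5.5 N, so the middle avocado is ripe. I seat the foot.

```bash
python3 -m crank '[[0,0,0,0.8,0,0,0],[0,0,0,1.6,0,0,0],[0,0,0,1.6,0,0,0],[0,0,0,1.6,0,0,0]]'; python3 -m crank '[[0,0,0,0.4,0,0,0],[0,0,0,0.8,0,0,0],[0,0,0,0.8,0,0,0],[0,0,0,0.8,0,0,0]]'
```

```text
clock: 11.35
eef_pos: [488.9, 18.5, 180.8]
eef_rot: [-3.142, 0.0, -0.01]
wrist_force: [0.1, -0.1, 2.4]
finger_gap: 24.0
finger_force: 50.0
clock: 11.75
eef_pos: [488.9, 18.5, 180.0]
eef_rot: [3.142, -0.0, -0.01]
wrist_force: [0.7, 0.9, 3.0]
finger_gap: 23.9
finger_force: 50.0
```

```bash
python3 -m crank '[[0,0,0,0.3,0,0,0],[0,0,0,0.5,0,0,0],[0,0,0,0.5,0,0,0],[0,0,0,0.5,0,0,0]]'
```

```text
clock: 12.15
eef_pos: [489.1, 18.5, 179.9]
eef_rot: [3.142, -0.001, -0.01]
wrist_force: [1.4, -0.5, 6.2]
finger_gap: 23.7
finger_force: 50.0
```

The foot rests on the skin. I lift and carry the tester back to the stand.

```bash
python3 -m crank '[[0,0,0,-10,0,0,0],[0,0,0,-40,0,0,0],[0,5,-30,-75,0,0,0.03],[0,10,-80,-100,0,0,0.06],[0,15,-130,-100,0,0,0.09],[0,20,-180,-100,0,0,0.12],[0,25,-230,-100,0,0,0.164],[0,25,-280,-100,0,0,0.164],[0,25,-320,-100,0,0,0.164],[0,25,-338,-100,0,0,0.164]]'; python3 -m crank '[[0,0,0,0,0,0,0],[0,0,0,0,0,0,0]]'; python3 -c "
from h import *
shift(515.6,356.3,180,-0.174)"
```

```text
clock: 13.15
eef_pos: [516.0, 359.6, 278.5]
eef_rot: [3.14, 0.002, -0.171]
wrist_force: [0.1, -1.1, -3.2]
finger_gap: 23.3
finger_force: 50.0
clock: 13.35
eef_pos: [517.1, 355.7, 279.0]
eef_rot: [3.14, 0.001, -0.174]
wrist_force: [-0.6, -0.7, -2.1]
finger_gap: 23.7
finger_force: 50.0
t13.3 at [517.1 355.7 279. ] rot [ 3.14e+00  1.00e-03 -1.74e-01] shift [-1.4 -0.4 99. ] turn [0.001 0.001 0.   ]
```

```bash
python3 -m crank '[[0,-1.4,-0.4,40,0,0,0],[0,-1.4,-0.4,75,0,0,0],[0,-1.4,-0.4,93,0,0,0],[0,-1.4,-0.4,95,0,0,0],[0,-1.4,-0.4,95,0,0,0]]'
python3 - <<'E'
from h import *
shift(515.6,356.3,131.5,-0.174)
p,d,K,R,t=grab("side"); cv2.imwrite("pics/h.png",cv2.resize(p[210:300,150:250],(666,600),interpolation=cv2.INTER_CUBIC)[:,:,::-1])
E
```

```text
clock: 13.85
eef_pos: [516.4, 356.0, 185.4]
eef_rot: [-3.141, -0.0, -0.175]
wrist_force: [0.1, -0.3, -2.7]
finger_gap: 23.6
finger_force: 50.0
t13.8 at [516.4 356.  185.4] rot [-3.141 -0.    -0.175] shift [-0.9 -0.2 53.9] turn [-0.    -0.    -0.001]
```

View pics/h.png

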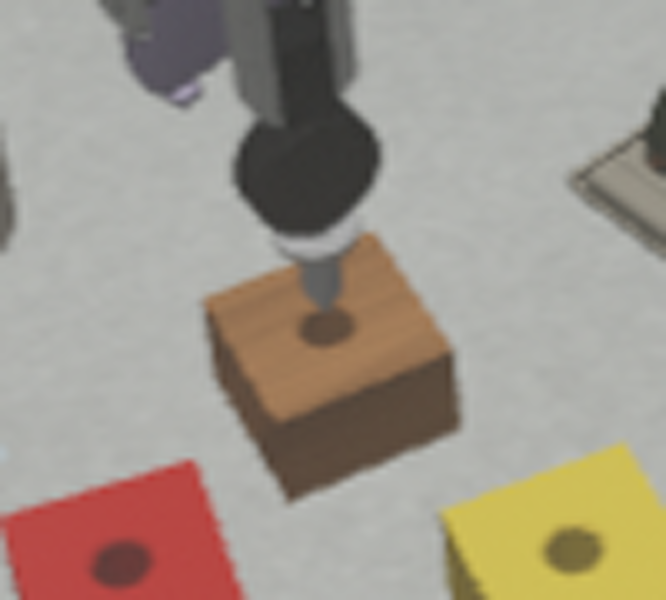

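The side view shows the tester upright, with the stem at (322,285) directly over the hole at (327,327). I lower it in.

```bash
python3 -m crank '[[0,-0.9,-0.2,8,0,0,0],[0,-0.9,-0.2,16,0,0,0],[0,-0.9,-0.2,26,0,0,0],[0,-0.9,-0.2,36,0,0,0],[0,-0.9,-0.2,44,0,0,0],[0,-0.9,-0.2,50,0,0,0],[0,-0.9,-0.2,52.5,0,0,0],[0,-0.9,-0.2,53.5,0,0,0],[0,-0.9,-0.2,53.5,0,0,0]]'
```

```text
clock: 14.8
eef_pos: [515.2, 357.3, 131.2]
eef_rot: [-3.141, -0.0, -0.174]
wrist_force: [-0.5, -0.1, -1.9]
finger_gap: 23.8
finger_force: 50.0
```

```bash
python3 -m crank '[[0,0,0,0.6,0,0,0],[0,0,0,1.2,0,0,0],[0,0,0,1.2,0,0,0]]'; python3 -m crank '[[12,0,0,0,0,0,0],[32,0,0,0,0,0,0],[50,0,0,0,0,0,0],[70,0,0,0,0,0,0],[100,0,0,0,0,0,0],[100,0,0,0,0,0,0],[100,0,0,0,0,0,0],[100,0,0,0,0,0,0]]'; python3 -m crank '[[100,0,0,-10,0,0,0],[100,0,0,-40,0,0,0],[100,0,0,-80,0,0,0],[100,0,0,-120,0,0,0],[100,0,0,-120,0,0,0]]';python3 - <<'E'
from h import *
p,d,K,R,t=grab("wrist")
C=cloud(d,K,R,t)
for lo,hi in((160,182),(45,58)):
    m=(d>0)&(C[...,2]>lo)&(C[...,2]<hi)&(abs(C[...,0]-515)<60)&(abs(C[...,1]-358)<60)
    if m.sum()>5: print(lo,m.sum(),C[m].mean(0).round(1),cv2.minAreaRect(C[m][:,:2].astype(np.float32)))
shift(491,20,260,np.pi/2)
E
```

```text
clock: 15.1
eef_pos: [515.4, 357.3, 130.6]
eef_rot: [-3.141, -0.001, -0.174]
wrist_force: [-1.8, -1.4, 4.3]
finger_gap: 23.8
finger_force: 50.0
clock: 15.9
eef_pos: [515.2, 357.2, 129.8]
eef_rot: [-3.142, 0.0, -0.174]
wrist_force: [-1.2, -0.1, -0.7]
finger_gap: 74.4
finger_force: 0.0
clock: 16.4
eef_pos: [516.5, 358.0, 256.8]
eef_rot: [-3.135, -0.007, -0.174]
wrist_force: [-1.0, -0.6, 0.7]
finger_gap: 93.7
finger_force: 0.0
160 1060 [517.8 356.8 172.3] ((516.4246215820312, 357.0691223144531), (24.833932876586914, 27.56839942932129), 80.24430084228516)
45 3102 [527.9 354.2  51.9] ((516.0411376953125, 356.6724853515625), (84.02777099609375, 84.59663391113281), 73.86172485351562)
t16.4 at [515.8 357.6 253.4] rot [-3.138 -0.004 -0.174] shift [ 34.1 336.8  -7.8] turn [ 1.000e-03 -6.000e-03 -1.745e+00]
```

The tester is home. Next I move over the middle avocado, turning a quarter turn so the fingers close across its width.

```bash
python3 -m crank '[[100,3,30,0,0,0,-0.14],[100,7,70,0,0,0,-0.28],[100,10,110,0,0,0,-0.42],[100,14,150,0,0,0,-0.56],[100,18,190,0,0,0,-0.7],[100,22,230,0,0,0,-0.84],[100,26,270,0,0,0,-0.98],[100,30,300,0,0,0,-1.12],[100,32,325,0,0,0,-1.26],[100,34,337,0,0,0,-1.4]]' 20; python3 -m crank '[[100,0,0,20,0,0,-0.14],[100,0,0,50,0,0,-0.28],[100,0,0,90,0,0,-0.345],[100,0,0,110,0,0,-0.345],[100,0,0,110,0,0,-0.345]]'
python3 - <<'E'
from h import *
p,d,K,R,t=grab("wrist"); cv2.imwrite("pics/i.png",p[:,:,::-1])
C=cloud(d,K,R,t)
m=((d>0)&(C[...,2]>38)&(C[...,2]<85)&(abs(C[...,1]-20)<54)&(abs(C[...,0]-488)<40)&(p.max(-1)<80)).astype(np.uint8)
k,l,s,c=cv2.connectedComponentsWithStats(m); i=1+s[1:,4].argmax(); q=C[l==i]; print(len(q),np.percentile(q,[1,99],axis=0).round(1))
m=(l==i)&(C[...,2]>55); print(cv2.minAreaRect(C[m][:,:2].astype(np.float32)))
shift(491,20,100,1.555)
E
```

```text
clock: 17.45
eef_pos: [489.6, 17.6, 249.2]
eef_rot: [-3.14, 0.001, 1.23]
wrist_force: [-0.5, -0.4, -0.1]
finger_gap: 94.1
finger_force: 0.0
clock: 17.95
eef_pos: [488.4, 19.4, 136.8]
eef_rot: [-3.136, -0.0, 1.571]
wrist_force: [-0.0, 0.2, 0.5]
finger_gap: 93.6
finger_force: 0.0
6049 [[462.9 -20.2  40.2]
 [517.9  60.6  67.8]]
((490.74420166015625, 16.019927978515625), (73.38617706298828, 50.55671310424805), 79.66122436523438)
t18.0 at [489.5  19.4 138.9] rot [-3.139 -0.     1.57 ] shift [ 0.6  1.6 38.9] turn [-0.003 -0.     0.015]
```

View pics/i.png

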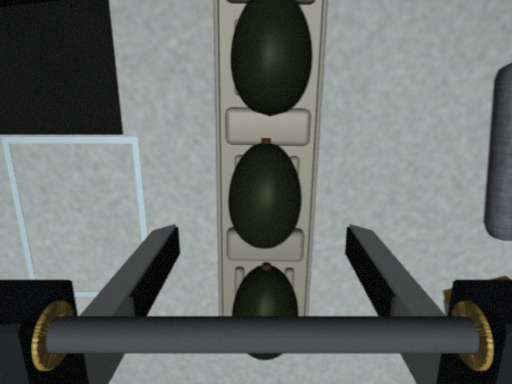

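The ripe avocado at (265,195) lies square between the fingers, with its centre at about (490.5, 19).

```bash
python3 -m crank '[[100,0,1,30,0,0,0.012],[100,0,1,60,0,0,0.012],[100,0,1,85,0,0,0.012],[100,0,1,105,0,0,0.012],[100,0,1,115,0,0,0.012],[100,0,1,118,0,0,0.012],[100,0,1,118,0,0,0.012],[100,0,1,118,0,0,0.012]]'
```

```text
clock: 18.8
eef_pos: [491.9, 19.4, 23.0]
eef_rot: [3.14, 0.0, 1.559]
wrist_force: [0.9, -0.5, -0.1]
finger_gap: 93.6
finger_force: 0.0
```

```bash
python3 -m crank '[[72,0,0,0,0,0,0],[66,0,0,0,0,0,0],[60,0,0,0,0,0,0],[50,0,0,0,0,0,0],[40,0,0,0,0,0,0],[40,0,0,0,0,0,0],[40,0,0,0,0,0,0],[40,0,0,0,0,0,0],[40,0,0,0,0,0,0]]' 22
```

```text
clock: 19.7
eef_pos: [491.2, 19.4, 21.8]
eef_rot: [-3.141, 0.0, 1.559]
wrist_force: [-0.6, 0.0, 0.3]
finger_gap: 60.8
finger_force: 22.0
```

```bash
python3 -m crank '[[40,0,0,-4,0,0,0],[40,0,0,-15,0,0,0],[40,0,0,-35,0,0,0],[40,0,0,-60,0,0,0],[40,0,0,-85,0,0,0],[40,0,0,-105,0,0,0],[40,0,0,-115,0,0,0],[40,0,0,-115,0,0,0]]'; python3 -c "
from h import *
shift(473,-361,136,1.559)"
```

```text
clock: 20.5
eef_pos: [491.8, 19.4, 138.2]
eef_rot: [3.139, 0.0, 1.559]
wrist_force: [-0.2, -0.1, -2.5]
finger_gap: 60.7
finger_force: 22.0
t20.5 at [491.8  19.4 138.2] rot [3.139 0.    1.559] shift [-380.6  -14.2    2.1] turn [ 0.002  0.    -0.   ]
```

```bash
python3 -m crank '[[40,-12,0,0,0,0,0],[40,-40,-2,0,0,0,0],[40,-75,-3,0,0,0,0],[40,-115,-4,0,0,0,0],[40,-155,-6,0,0,0,0],[40,-195,-8,0,0,0,0],[40,-235,-9,0,0,0,0],[40,-270,-11,0,0,0,0],[40,-305,-12,0,0,0,0],[40,-335,-13,0,0,0,0]]'; python3 -m crank '[[40,-22,0,0,0,0,0],[40,-38,-1,0,0,0,0],[40,-45,-1,0,0,0,0],[40,-45,-1,0,0,0,0],[40,-45,-1,0,0,0,0]]'
python3 - <<'E'
from h import *
shift(473,-361,60,1.559)
p,d,K,R,t=grab("top"); C=cloud(d,K,R,t); 
m=(d>0)&(C[...,2]>40)&(C[...,2]<55)&(np.hypot(C[...,0]-473,C[...,1]+361)<110); print(m.sum(),cv2.minEnclosingCircle(C[m][:,:2].astype(np.float32)))
p,d,K,R,t=grab("wrist"); C=cloud(d,K,R,t); m=(d>0)&(C[...,2]>44)&(C[...,2]<56)&(np.hypot(C[...,0]-473,C[...,1]+361)<110)
q=C[m][:,:2]; print(len(q),q.min(0),q.max(0),cv2.minEnclosingCircle(q.astype(np.float32)))
E
```

```text
clock: 21.5
eef_pos: [472.9, -317.7, 135.3]
eef_rot: [-3.14, -0.001, 1.558]
wrist_force: [0.9, 0.4, -0.7]
finger_gap: 60.8
finger_force: 22.0
clock: 22.0
eef_pos: [472.7, -359.7, 136.6]
eef_rot: [-3.141, -0.0, 1.559]
wrist_force: [-0.1, -0.3, -1.5]
finger_gap: 60.8
finger_force: 22.0
t22.0 at [ 472.7 -359.7  136.6] rot [-3.141 -0.     1.559] shift [-1.3  0.3 76.6] turn [-0. -0.  0.]
216 ((479.2225341796875, -347.7309875488281), 88.8936767578125)
4741 [ 383.10540423 -439.42676024] [ 565.36800033 -272.85486799] ((474.10986328125, -363.6863098144531), 91.42698669433594)
```

```bash
python3 -m crank '[[40,-2,1,12,0,0,0],[40,-2,1,35,0,0,0],[40,-2,1,60,0,0,0],[40,-2,1,80,0,0,0],[40,-2,1,95,0,0,0],[40,-2,1,103,0,0,0],[40,-2,1,107,0,0,0],[40,-2,1,109,0,0,0],[40,-2,1,109,0,0,0]]'
```

```text
clock: 23.0
eef_pos: [473.9, -362.6, 28.2]
eef_rot: [3.141, 0.0, 1.559]
wrist_force: [-0.5, 0.1, -1.6]
finger_gap: 61.1
finger_force: 22.0
```

```bash
python3 -m crank '[[40,0,0,1,0,0,0],[40,0,0,2.5,0,0,0],[40,0,0,2.5,0,0,0]]';python3 -m crank '[[40,0,0,1,0,0,0],[40,0,0,2,0,0,0],[40,0,0,2,0,0,0]]'
```

```text
clock: 23.3
eef_pos: [473.7, -362.5, 25.4]
eef_rot: [3.141, 0.0, 1.559]
wrist_force: [-0.4, -0.6, -2.0]
finger_gap: 60.3
finger_force: 22.0
clock: 23.6
eef_pos: [473.6, -362.4, 23.2]
eef_rot: [-3.141, -0.0, 1.559]
wrist_force: [-0.4, 0.3, -1.9]
finger_gap: 60.8
finger_force: 22.0
```

```bash
python3 -m crank '[[40,0,0,0.7,0,0,0],[40,0,0,1.3,0,0,0],[40,0,0,1.3,0,0,0]]';python3 -m crank '[[40,0,0,0.5,0,0,0],[40,0,0,0.8,0,0,0],[40,0,0,0.8,0,0,0]]'
```

```text
clock: 23.9
eef_pos: [473.7, -362.4, 22.0]
eef_rot: [3.142, 0.0, 1.559]
wrist_force: [0.4, 0.3, -1.8]
finger_gap: 60.4
finger_force: 22.0
clock: 24.2
eef_pos: [473.7, -362.7, 21.7]
eef_rot: [3.141, 0.0, 1.559]
wrist_force: [-1.5, 0.7, 4.7]
finger_gap: 60.4
finger_force: 22.0
```

The avocado rests on the bowl floor. I open only slightly, then lift.

```bash
python3 -m crank '[[66,0,0,0,0,0,0],[68,0,0,0,0,0,0],[71,0,0,0,0,0,0],[74,0,0,0,0,0,0],[75,0,0,0,0,0,0],[75,0,0,0,0,0,0]]';python3 -m crank '[[75,0,0,-5,0,0,0],[75,0,0,-20,0,0,0],[75,0,0,-50,0,0,0],[80,0,0,-90,0,0,0],[100,0,0,-130,0,0,0],[100,0,0,-170,0,0,0],[100,50,0,-200,0,0,0],[100,100,0,-200,0,0,0],[100,150,0,-200,0,0,0],[100,150,0,-200,0,0,0]]'
python3 - <<'E'
from h import *
p,d,K,R,t=grab("top"); C=cloud(d,K,R,t)
cv2.imwrite("pics/j.png",cv2.resize(p,(768,576))[:,:,::-1])
for lo,hi in((160,182),):
    m=(d>0)&(C[...,2]>lo)&(C[...,2]<hi)&(abs(C[...,0]-515)<60)&(abs(C[...,1]-358)<60); print(C[m].mean(0))
E
```

```text
clock: 24.8
eef_pos: [473.7, -362.4, 21.2]
eef_rot: [3.142, -0.0, 1.559]
wrist_force: [-0.3, 0.5, 0.4]
finger_gap: 70.3
finger_force: 0.1
clock: 25.8
eef_pos: [475.5, -208.7, 223.3]
eef_rot: [3.139, 0.0, 1.562]
wrist_force: [-0.2, -1.0, 0.1]
finger_gap: 94.1
finger_force: 0.0
[514.14062597 357.73811578 173.78448448]
```

View pics/j.png

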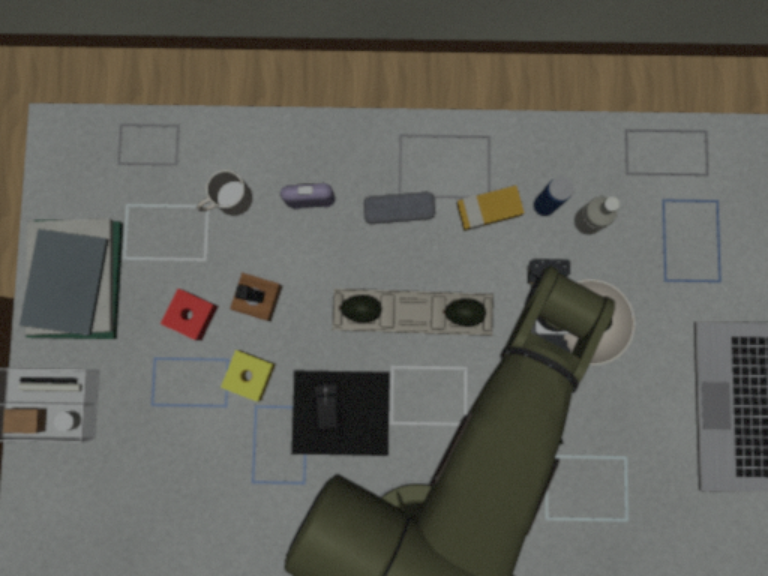

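The tester is home at (255,297), both firm avocados are in their cups, and the arm hides the bowl. I move aside and check the bowl by numbers.

```bash
python3 -m crank '[[100,50,0,0,0,0,0],[100,100,0,0,0,0,0],[100,150,0,0,0,0,0],[100,200,0,0,0,0,0],[100,200,0,0,0,0,0],[100,200,0,0,0,0,0]]'
python3 - <<'E'
from h import *
p,d,K,R,t=grab("top"); C=cloud(d,K,R,t)
m=(d>0)&(np.hypot(C[...,0]-474,C[...,1]+362)<75)&(p.max(-1)<75); q=C[m]
print(m.sum(),np.percentile(q,[2,50,98],axis=0).round(1));
E
```

```text
clock: 26.45
eef_pos: [478.2, -12.6, 221.8]
eef_rot: [3.141, 0.0, 1.56]
wrist_force: [1.3, -0.1, -0.1]
finger_gap: 94.0
finger_force: 0.0
407 [[ 450.6 -399.    43.3]
 [ 477.8 -358.7   60. ]
 [ 504.2 -321.9   71.8]]
```

The avocado lies in the bowl centred at about (477, -360), its top at about 70 mm, so I hand in.

```bash
python3 -c "
from cell import manip
print(manip.sign_off())"
```

```text
the job is handed in; nothing more can be done
None
```

I pressed two avocados: the first was firm and the middle one ripe. The tester is back in its stand, the ripe avocado is in the bowl, and the job was handed in at about 26.5 s of the 72 s allowed; no verdict was shown.

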